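# Catch the sample shuttle on its sloping track

## Robot

A 6-joint arm with a two-finger parallel gripper is mounted at the origin on the work surface. World frame = base frame: x ahead of the robot, y to its left, z up, the work surface at z = 0. Lengths are in mm, angles in rad, forces in N, time in s.
With the tool pointing down it reaches from about 375 to 825 mm from the base axis. Payload 5.5 kg.
Tool frame: the origin (TCP) lies on the centre line of the jaws, within the pads' length; the fingertips stand 17 mm ahead of it and the grasp point (between the pads) lies 2 mm behind it; z points along the fingers, y is the line along which they close (so a half turn about z gives the same grasp; the last joint's range is limited). The gripper opens to 85 mm and grips with 20 to 120 N. Pads are 22 mm wide; open, the fingers measure 114 mm over their backs; the gripper's body (76 mm by 85 mm) begins 54 mm behind the grasp point. The pads swing forward as they close: fully open they stand 13 mm farther back than shut.
Start: joints at [-1.326, 0.314, -0.047, 1.21, 0, 1.571], TCP at [145.414, -582.108, 248.299] pointing down, gripper open.
Joint ranges: [-2.67, 2.67], [-0.69, 1.73], [-1.03, 1.25], [-2.08, 2.16], [-1.42, 1.45], [-3.14, 3.14]. Speed limits (rad/s): [2.39, 2.39, 3.01, 3.14, 3.14, 3.14].

## Interface

Orientations are given as a unit quaternion [x, y, z, w].
In Python, from station import manip gives the robot as it stands.
- The arm moves only by the tool servo_tool, never from a script. Its argument "motion" is a list of rows, each an object with "translation": the shift along the tool's x, y, z in cm, a list of three; "yaw": the turn about the tool's z in degrees; "claw": the opening, from -1 (shut) to 1 (fully open). In form: [{"translation": [x, y, z], "yaw": yaw, "claw": claw}, ...]. A call has 1 to 12 rows; each row shifts and turns the commanded pose from where the row before left it, along the tool's axes as they then stand; what a row does not reach is not made up. A row lasts 1/10 s, in which the tool goes at most 50 mm and 8.59 degrees, less where a joint would pass 70% of its speed; a pose out of reach is approached as far as the arm can. A call is refused whole if a number of a shift passes 5 or a number of a turn 8.59, either way. A call with a gripper value outside its range is refused whole. The fingers move at their own pace and stop on an object; the grip force is fixed at half the most. Time passes only in rows, so rows that do not move let the fingers close. It gives the time, the measured TCP pose, the force, the opening and the grip force at its end, in the units of the state.
- manip.read_state(): the state, without advancing time (a new reading comes with each control period).
- manip.grab_frame(name): name is "scene" or "top"; returns a dict with "img" (400x640x3 uint8, blue, green, red), "depth" (400x640 float32, mm along the optical axis (not along the pixel's ray), 0 where there is no reading), "mtx" (3x3 intrinsics, pixels), "dist_coeffs" ([k1, k2, p1, p2, k3] as OpenCV has them; the pictures are not rectified), "view" (4x4, takes a point from world to camera coordinates). Camera axes: x right, y down, z forward; pixel columns grow to the right and rows downward; lengths in mm; the calibration is good to about 2 mm. A picture is of the moment at which its call begins.
- manip.finish_job(): hands the job in; it is judged then, once.
The state is a dict: "t": time; "q": joint angles; "joint_velocities": joint speeds; "effort": joint torques, N m; "tcp_pos": TCP position; "tcp_rot": TCP orientation; "ft_force": force on the tool from outside, world axes, zero at the start; "torque": the same for the moment, N m; "gripper_width": finger opening in mm; "finger_force": force on a finger pad.
Only numpy, scipy, OpenCV 4.12 (cv2) and the standard library are available. Lean on these libraries where they do the work, as an engineer would, in place of code of your own. Each camera call takes 0.05 s, during which the arm holds its last target. There are 200 camera calls.

## Task

Push the release lever fully over so that the shuttle with the tall sample bottle starts rolling down the sloping track. Let it run freely past the middle of its run, then catch it by hand, bring it softly to a standstill before it reaches the buffers, hold it there for two seconds, then ease it down against the buffers and take the hand away. The loose bottle must not tip or rock over (a hard stop against the hand or the buffers topples it); leave the other things on the bench alone.

Things in the scene. Friction and masses are not known exactly. Their poses are not given: they have to be found in the camera images.
- track: White and aluminium track, fixed to the bench: two parallel rails 730 mm long, sloping down at 0.052 rad (3 degrees) towards the track's own -y. Origin: on the bench (z = 0) under the middle of the rails; axes: y along the track, pointing uphill; x across; z up. At the lower end an upright plate 80 mm high with two rubber buffers on the uphill side.
- shuttle (a joint): How far the shuttle has rolled down the rails, m: 0 at the start (held by a pin), 0.24 the middle of its run, 0.48 against the buffers. Total mass with bottle about 0.95 kg (0.8 to 1.2). Let go, it rolls by its own weight: rolling drag about 1.4 N per m/s plus 0.12 N, so it tends to about 0.28 m/s (0.22 to 0.36) with a time constant of 0.7 s and reaches the buffers some 2.4 s after its release.
- shuttle_deck (a point): Middle of the underside of the shuttle's deck. The shuttle is a wheeled aluminium deck, 200 mm long along the track, 100 mm wide, 12 mm thick, always level, captive on the rails, with an upright handle near its downhill end and the bottle's seat near its uphill end. In the track's frame this point lies at x = 0, y = 0.240 - 0.999 s, z = 0.095 - 0.052 s, where s is the shuttle joint's value.
- shuttle_grip (a point): Point in the shuttle's handle, 20 mm below the middle of its top edge, 80 mm downhill of and 77 mm above point shuttle_deck. The handle is an upright grey plate, 16 mm thick along the track, 50 mm wide across it, its top 85 mm above the deck. Straddle or grip it from above with the fingers uphill and downhill of it; 127 mm of free deck lie between it and the bottle.
- shuttle_seat (a point): Centre of the bottle's seat: the deck's upper surface inside a low square frame (6 mm high, 36 mm inside), 150 mm uphill from the handle.
- bottle: Tall slender amber sample bottle with a white cap, 30 mm in diameter, 140 mm tall, 0.12 kg, standing loose in the shuttle's seat. Origin: centre of its underside; z: its axis. It topples when the shuttle's speed jumps by about 0.2 m/s or more; jumps below 0.1 m/s only make it tremble.
- release_base: White foot of the release lever, fixed to the bench, 70 x 50 mm, 25 mm high. Origin: centre of its underside. Its own x axis points level the way the lever is to be pushed; the lever's hinge lies along its y axis, 22 mm above the origin.
- release (a joint): Angle of the release lever, rad: 0 at the start (leaning 0.5 rad to the foot's -x), 1.0 fully over (leaning 0.5 rad to +x). It stays where it is left; light friction, under 2 N at the tip. It draws the pin down in proportion: the shuttle is let go at about 0.2 and the pin is fully clear from 0.5.
- release_tip (a point): Centre of the ball (26 mm diameter) at the lever's end, 85 mm from the hinge, on a 10 mm rod.
- tip_rack: Bystander: white divided open box 90 x 125 x 50 mm beyond the track. Origin: centre of its underside.
- jar: Bystander: glass jar with a white lid, 64 mm in diameter, 85 mm tall, beyond the track. Origin: centre of its underside.
- glove_box: Bystander: glove box, white card with a blue opening on top, 120 x 230 x 75 mm, on the robot's left. Origin: centre of its underside.

How it is judged:
By the outcome, as a careful person would: the job done as asked, in the order asked, and still so for the second after the job is handed in, with the robot touching nothing.
It also fails if it takes over 29 s, if anything falls off the work surface, if the arm or the gripper's body presses on something with over 40 N, if the wrist force passes 120 N, or if a joint passes its speed limit or range.

## Working session

There is one attempt and no reset: what is moved stays moved. The work goes in short steps, Python scripts to look and compute and a tool call to move; the robot and the scene stay as the last step left them, time stands still between calls to the robot, and variables do not carry over. Pictures are saved under pics/ and viewed, at most 10 in all, crops included, and the job is handed in when it is done.

Besides the shell and the picture viewer there is one more tool, called as name(argument=value, ...), one argument or row to a line, values as JSON. servo_tool: Moves the arm, as the interface text tells. Its arguments: {"type":"object","properties":{"motion":{"type":"array"}},"required":["motion"]}

```bash
mkdir -p pics; ls
python3 - <<'E'
from station import manip
import cv2,numpy as np
s=manip.read_state()
for k,v in s.items(): print(k,np.round(v,3))
for n in("scene","top"):
    f=manip.grab_frame(n); cv2.imwrite(f"pics/{n}0.png",f["img"]); np.savez(f"{n}0.npz",**f)
    print(n,f["mtx"].round(1).tolist(),f["dist_coeffs"],np.round(f["view"],3).tolist())
E
```

```text
pics
t 0.0
q [-1.326  0.314 -0.048  1.21  -0.     1.571]
joint_velocities [-0.     0.002 -0.001  0.001  0.004 -0.   ]
effort [-0.0000e+00 -5.3959e+01  3.3975e+01  1.9000e-02  0.0000e+00  0.0000e+00]
tcp_pos [ 145.284 -581.61   247.448]
tcp_rot [ 0.993  0.122 -0.    -0.001]
ft_force [0.736 0.909 0.707]
torque [0.038 0.028 0.065]
finger_force 0.0
gripper_width 85.683
scene [[428.3, 0.0, 321.9], [0.0, 428.3, 202.6], [0.0, 0.0, 1.0]] [-0.07108561  0.          0.          0.          0.        ] [[0.028, 1.0, -0.004, -195.483], [0.808, -0.024, -0.589, -385.781], [-0.589, 0.013, -0.808, 1485.655], [0.0, 0.0, 0.0, 1.0]]
top [[407.5, 0.0, 321.5], [0.0, 407.5, 208.7], [0.0, 0.0, 1.0]] [-0.070219  0.        0.        0.        0.      ] [[-0.016, -1.0, -0.002, 189.989], [-0.999, 0.016, -0.048, 570.982], [0.048, 0.002, -0.999, 1080.151], [0.0, 0.0, 0.0, 1.0]]
```

View pics/scene0.png

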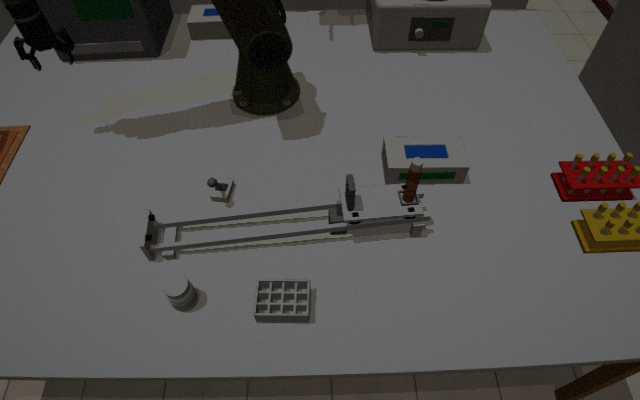

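View pics/top0.png

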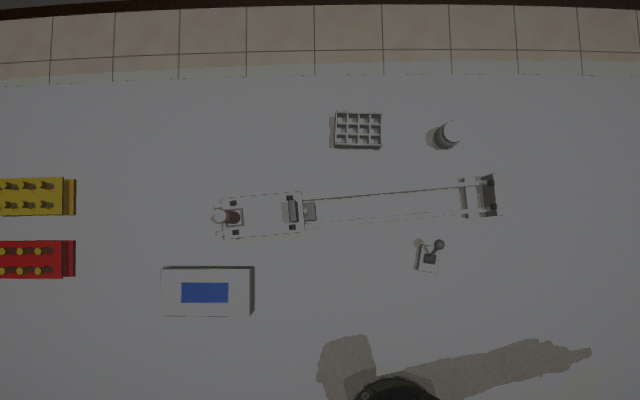

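The scene view shows the track with the shuttle: bottle at about (412,180), handle (350,192), buffers (152,235). The lever ball is at about (212,183). In the top view the bottle is at (225,216), handle (292,211), end plate (487,196), and lever ball (439,244) with its foot at (428,258). I'll enlarge the details next.

```bash
cat > h.py <<'E'
import numpy as np,cv2
def ld(n): return dict(np.load(n))
def ray(f,uv):
    p=cv2.undistortPoints(np.array([[uv]],float),f["mtx"],f["dist_coeffs"])[0,0]
    R,t=f["view"][:3,:3],f["view"][:3,3]
    return -R.T@t, R.T@np.array([p[0],p[1],1.])
def plane(f,uv,z):
    c,d=ray(f,uv); return c+d*(z-c[2])/d[2]
def dep(f,uv):
    c,d=ray(f,uv); return c+d*f["depth"][int(round(uv[1])),int(round(uv[0]))]
def two(f,a,g,b):
    c1,d1=ray(f,a);c2,d2=ray(g,b)
    k=np.linalg.lstsq(np.c_[d1,-d2],c2-c1,rcond=None)[0]
    p,q=c1+k[0]*d1,c2+k[1]*d2
    return (p+q)/2,np.linalg.norm(p-q)
def cloud(f):
    v,u=np.mgrid[:400,:640]; uv=np.stack([u,v],-1).reshape(-1,1,2).astype(float)
    p=cv2.undistortPoints(uv,f["mtx"],f["dist_coeffs"])[:,0]
    z=f["depth"].reshape(-1,1); X=np.c_[p,np.ones(len(p))]*z
    R,t=f["view"][:3,:3],f["view"][:3,3]
    return ((X-t)@R).reshape(400,640,3)
E
python3 - <<'E'
from h import *
s=ld("scene0.npz");t=ld("top0.npz")
def crop(f,u0,v0,u1,v1,k):
    c=f["img"][v0:v1,u0:u1]; c=cv2.convertScaleAbs(c,alpha=1.8)
    return cv2.resize(c,None,fx=k,fy=k,interpolation=cv2.INTER_CUBIC)
a=crop(t,200,170,320,245,6); cv2.imwrite("pics/c1.png",a) #720x450
l1=crop(t,400,170,500,280,4);l2=crop(s,190,165,250,210,6)
o=np.zeros((440,780,3),np.uint8);o[:440,:400]=l1;o[:270,410:770]=l2
cv2.imwrite("pics/c2.png",o)
P=cloud(t)
for n,uv in dict(rackTop=(358,129),hand=(292,211),deck=(265,215),base=(428,268),ball=(439,244),bench=(300,300)).items(): print(n,P[uv[1],uv[0]].round(1))
E
```

```text
rackTop [781.6  81.3  44.8]
hand [561.2 247.2 190.5]
deck [556.1 320.  106.8]
base [ 410.8 -100.7   19.5]
ball [ 477.8 -107.4  104.9]
bench [328.9 242.8   1.7]
```

View pics/c1.png

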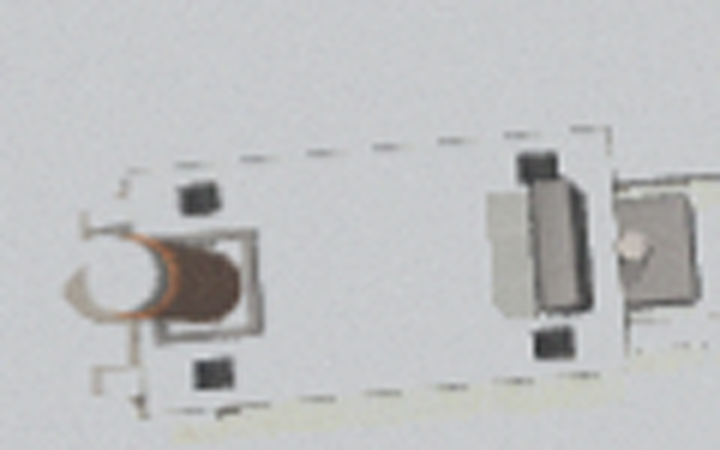

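View pics/c2.png

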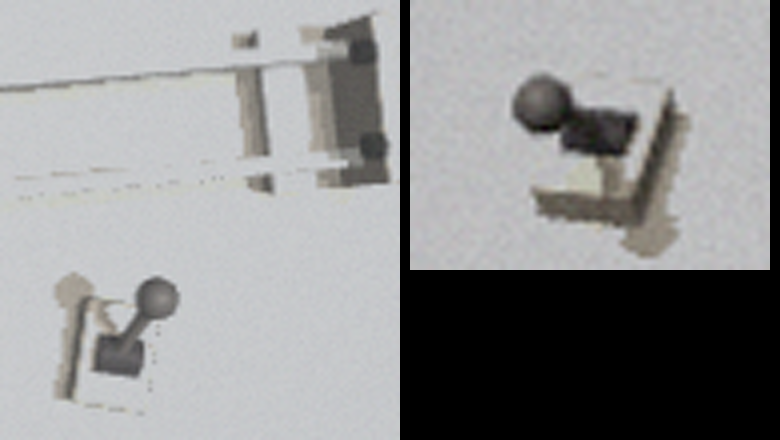

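Crop 1: handle at about (291,211) in the full image, bottle seat around (235,217), four dark wheels, release pin at (305,211). Crop 2: ball at about (439,244.5) in the top view and about (212,182) in the scene view, lever housing at (430,259). Next I measure these from depth and cross-check with two views.

Run:
```python
from h import *
s=ld("scene0.npz");t=ld("top0.npz")
Ps,Pt=cloud(s),cloud(t)
np.set_printoptions(suppress=True,precision=1)
def box(P,lo,hi):
    m=((P>lo)&(P<hi)).all(-1)
    return P[m],m
def rect(Q):
    r=cv2.minAreaRect(Q[:,:2].astype(np.float32)); return np.round(r[0],1),np.round(r[1],1),round(r[2],1),len(Q),np.median(Q[:,2]).round(1)
for n,P in(("s",Ps),("t",Pt)):
    print(n,"handle top",rect(box(P,[480,200,183],[640,300,200])[0]))
    print(" deck",rect(box(P,[470,180,101],[640,440,113])[0]))
    print(" cap",rect(box(P,[480,330,235],[640,440,260])[0]))
    print(" foot",rect(box(P,[380,-150,18],[500,-30,30])[0]))
    print(" endplate",rect(box(P,[480,-300,70],[680,-190,90])[0]))
    Q=box(P,[400,-170,85],[520,-50,125])[0]
    A=np.c_[2*Q,np.ones(len(Q))];x=np.linalg.lstsq(A,(Q**2).sum(1),rcond=None)[0]
    print(" ball",len(Q),x[:3],np.sqrt(x[3]+x[:3]@x[:3]),Q.max(0),Q.min(0))
print(two(s,(190+132/6,165+103/6),t,(400+157/4,170+298/4)))
# foot corners z=25 in top
for c in((85,298),(155,305),(143,412),(72,402)): print(c,plane(t,(400+c[0]/4,170+c[1]/4),25))
for c in((575,80),(670,90),(637,222),(533,192)): print(c,plane(s,(190+(c[0]-410)/6,165+c[1]/6),25))
```

```text
s handle top (array([564.9, 246.8]), array([50.5, 16.1]), 4.5, 129, np.float64(191.0))
 deck (array([558.5, 321.1]), array([103.3, 212.5]), 4.2, 2205, np.float64(106.4))
 cap (array([553.6, 396.4]), array([25.4, 26.7]), 60.0, 120, np.float64(245.9))
 foot (array([ 437.7, -100.5]), array([51.1, 73.3]), 80.8, 297, np.float64(23.8))
 endplate (array([ 602.7, -262.5]), array([109.5,  27.4]), 5.2, 299, np.float64(78.1))
 ball 77 [ 478.7 -108.2   97.8] 11.636239907010738 [490.3 -96.4 111.8] [ 470.4 -120.    90.6]
t handle top (array([563.3, 247.1]), array([49.7, 16.1]), 4.2, 159, np.float64(191.5))
 deck (array([557.7, 322. ]), array([100.2, 211.6]), 4.4, 2839, np.float64(106.9))
 cap (array([551.8, 395.7]), array([23.7, 23.8]), 89.1, 127, np.float64(246.3))
 foot (array([ 436.5, -100.9]), array([51.4, 70.4]), 80.5, 369, np.float64(24.8))
 endplate (array([ 601.2, -262.3]), array([108.6,  25.8]), 4.1, 299, np.float64(79.4))
 ball 86 [ 476.9 -108.4   98.9] 11.658552112975226 [487.7 -96.1 112.6] [ 465.3 -121.6   98.1]
(array([ 476.1, -109.6,   94.5]), np.float64(2.7398807836289834))
(85, 298) [473.9 -82.6  25. ]
(155, 305) [ 468.4 -129.5   25. ]
(143, 412) [ 397.6 -119.7   25. ]
(72, 402) [405.3 -72.3  25. ]
(575, 80) [ 406.1 -115.7   25. ]
(670, 90) [413.8 -69.3  25. ]
(637, 222) [491.5 -77.1  25. ]
(533, 192) [ 472.7 -127.4   25. ]
```

servo_tool(
  motion=[
    {"translation": [3.6, -2.8, 0], "yaw": 0, "claw": -1},
    {"translation": [3.6, -2.8, 0], "yaw": 0, "claw": -1},
    {"translation": [3.6, -2.8, 0], "yaw": 0, "claw": -1},
    {"translation": [3.6, -2.8, 0], "yaw": 0, "claw": -1},
    {"translation": [3.6, -2.8, 0], "yaw": 0, "claw": -1},
    {"translation": [3.6, -2.8, 0], "yaw": 0, "claw": -1},
    {"translation": [3.6, -2.8, 0], "yaw": 0, "claw": -1},
    {"translation": [3.6, -2.8, 0], "yaw": 0, "claw": -1},
    {"translation": [3.6, -2.8, 0], "yaw": 0, "claw": -1},
    {"translation": [3.6, -2.8, 0], "yaw": 0, "claw": -1},
    {"translation": [0, 0, 0], "yaw": 4.85, "claw": -1},
    {"translation": [0, 0, 0], "yaw": 4.85, "claw": -1},
  ],
)

```text
t: 1.3
tcp_pos: [427.5, -221.5, 247.9]
tcp_rot: [0.999, 0.038, -0.0, -0.0]
ft_force: [-0.4, -0.1, -0.5]
gripper_width: -0.0
finger_force: 0.0
```

servo_tool(
  motion=[
    {"translation": [3.6, -3.2, 0], "yaw": 0, "claw": -1},
    {"translation": [3.6, -3.2, 0], "yaw": 0, "claw": -1},
    {"translation": [3.6, -3.2, 0], "yaw": 0, "claw": -1},
    {"translation": [0, 0, 3.6], "yaw": 0, "claw": -1},
    {"translation": [0, 0, 3.6], "yaw": 0, "claw": -1},
    {"translation": [0, 0, 3.5], "yaw": 0, "claw": -1},
    {"translation": [0, 0, 3.5], "yaw": 0, "claw": -1},
    {"translation": [0, 0, 0], "yaw": 0, "claw": -1},
  ],
)

```text
t: 2.1
tcp_pos: [523.1, -118.3, 101.6]
tcp_rot: [0.999, 0.038, -0.004, -0.001]
ft_force: [-0.5, 0.8, -0.1]
gripper_width: 0.3
finger_force: 0.0
```

Run:
```python
from h import *
from station import manip
st=manip.read_state();print(st["t"],np.round(st["tcp_pos"],1),np.round(st["ft_force"],1))
o=np.zeros((440,800,3),np.uint8)
for n,(u0,v0,w,h,k),X in(("top",(400,190,100,90,4),0),("scene",(180,140,95,95,4),410)):
    f=manip.grab_frame(n);np.savez(n+"1.npz",**f)
    c=cv2.resize(cv2.convertScaleAbs(f["img"][v0:v0+h,u0:u0+w],alpha=1.8),None,fx=k,fy=k,interpolation=cv2.INTER_CUBIC)
    o[:c.shape[0],X:X+c.shape[1]]=c
cv2.imwrite("pics/c3.png",o)
P=cloud(dict(np.load("scene1.npz")))
m=((P>[500,-170,60])&(P<[580,-60,160])).all(-1);Q=P[m];print(Q.min(0),Q.max(0),len(Q))
for z in range(65,160,10):
    q=Q[abs(Q[:,2]-z)<5]
    if len(q):print(z,len(q),q.min(0).round(1),q.max(0).round(1))
```

```text
2.1 [ 523.1 -118.3  101.6] [-0.5  0.8 -0.1]
[ 508.08334902 -163.79304292   87.00957255] [542.35507375 -70.66537095 159.98884703] 370
85 2 [ 532.2 -123.6   87. ] [ 533.3 -115.4   88.1]
95 22 [ 528.2 -131.7   91.3] [ 536.1 -106.1  100. ]
105 30 [ 515.3 -131.7  100.7] [ 536.8 -104.7  108.6]
115 27 [ 522.3 -130.6  110.7] [ 537.9 -104.5  119.9]
125 28 [ 522.1 -139.5  120.4] [537.7 -99.3 129.9]
135 70 [ 514.5 -154.2  130.4] [539.9 -85.2 139.8]
145 109 [ 508.1 -158.9  140.1] [540.1 -77.6 149.9]
155 82 [ 515.  -163.8  150. ] [542.4 -70.7 160. ]
```

View pics/c3.png

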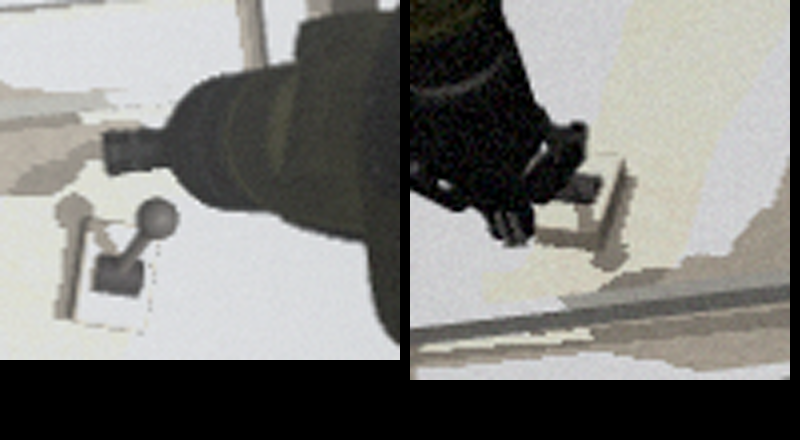

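The crop shows the closed fist standing beyond the ball (top view ball at about (439,244), fist at about (433,228)). Fingertips measure about z 87, clear of the ball and the rail. Next I nudge to find contact.

servo_tool(
  motion=[
    {"translation": [-0.8, -0.2, 0], "yaw": 0, "claw": -1},
    {"translation": [-0.8, -0.2, 0], "yaw": 0, "claw": -1},
    {"translation": [-0.8, -0.2, 0], "yaw": 0, "claw": -1},
    {"translation": [0, 0, 0], "yaw": 0, "claw": -1},
  ],
)

```text
t: 2.6
tcp_pos: [502.2, -115.1, 107.4]
tcp_rot: [0.999, 0.038, 0.001, 0.0]
ft_force: [0.6, 0.8, 0.2]
gripper_width: -0.6
finger_force: 0.0
```

```bash
cat > ball.py <<'E'
from h import *
from station import manip
st=manip.read_state();print(st["t"],np.round(st["tcp_pos"],1),np.round(st["ft_force"],1))
f=manip.grab_frame("top")
def circ(img):
    g=cv2.resize(cv2.convertScaleAbs(cv2.cvtColor(img[225:265,400:460],cv2.COLOR_BGR2GRAY),alpha=1.8),None,fx=6,fy=6,interpolation=cv2.INTER_CUBIC)
    c=cv2.HoughCircles(g,cv2.HOUGH_GRADIENT,1.5,60,param1=120,param2=14,minRadius=25,maxRadius=40)
    return None if c is None else [(400+x/6,225+y/6,r/6) for x,y,r in c[0][:3]]
for im in (ld("top0.npz")["img"],f["img"]):
    print([tuple(np.round(k,1))+tuple(plane(f,k[:2],98).round(1)) for k in circ(im) or []])
E
python3 ball.py
```

```text
2.6 [ 502.2 -115.1  107.4] [0.6 0.8 0.2]
[(np.float32(439.4), np.float32(244.6), np.float32(5.3), np.float64(476.0), np.float64(-110.3), np.float64(98.0)), (np.float32(429.9), np.float32(258.6), np.float32(6.5), np.float64(441.8), np.float64(-85.7), np.float64(98.0)), (np.float32(440.4), np.float32(255.6), np.float32(5.9), np.float64(448.7), np.float64(-112.1), np.float64(98.0))]
[(np.float32(429.9), np.float32(258.6), np.float32(6.5), np.float64(441.8), np.float64(-85.7), np.float64(98.0)), (np.float32(439.1), np.float32(244.6), np.float32(5.7), np.float64(476.0), np.float64(-109.7), np.float64(98.0)), (np.float32(428.1), np.float32(248.6), np.float32(5.1), np.float64(466.6), np.float64(-81.9), np.float64(98.0))]
```

servo_tool(
  motion=[
    {"translation": [-0.1, 0, 0.7], "yaw": 0, "claw": -1},
    {"translation": [-0.5, -0.1, 0], "yaw": 0, "claw": -1},
    {"translation": [0, 0, 0], "yaw": 0, "claw": -1},
  ],
)

```text
t: 2.95
tcp_pos: [496.7, -114.6, 99.2]
tcp_rot: [0.999, 0.038, 0.0, -0.0]
ft_force: [1.0, -0.2, 1.4]
gripper_width: 0.1
finger_force: 0.5
```

```bash
python3 ball.py
```

```text
2.95 [ 496.7 -114.6   99.2] [ 1.  -0.2  1.4]
[(np.float32(439.4), np.float32(244.6), np.float32(5.3), np.float64(476.0), np.float64(-110.3), np.float64(98.0)), (np.float32(429.9), np.float32(258.6), np.float32(6.5), np.float64(441.8), np.float64(-85.7), np.float64(98.0)), (np.float32(440.4), np.float32(255.6), np.float32(5.9), np.float64(448.7), np.float64(-112.1), np.float64(98.0))]
[(np.float32(429.6), np.float32(258.1), np.float32(6.5), np.float64(443.1), np.float64(-85.1), np.float64(98.0)), (np.float32(436.6), np.float32(226.6), np.float32(6.2), np.float64(520.7), np.float64(-104.6), np.float64(98.0)), (np.float32(439.6), np.float32(247.1), np.float32(5.1), np.float64(469.8), np.float64(-110.8), np.float64(98.0))]
```

```bash
cat > s.py <<'E'
from h import *
import sys
d=np.array([.0745,-.9972,-.052]);n=np.array([.9972,.0745,0]);p0=np.array([564,247,172.])
def amber(f):
    h=cv2.cvtColor(f["img"],cv2.COLOR_BGR2HSV)
    m=cv2.inRange(h,(4,110,30),(18,255,255)); k=np.zeros_like(m);k[120:270,140:445]=255;m&=k
    _,L,S,C=cv2.connectedComponentsWithStats(m); i=1+np.argmax(S[1:,4])
    c,r=ray(f,C[i]); p=c+r*((p0-c)@n)/(r@n)
    return S[i,4],C[i].round(1),p.round(1),((p-p0)*[1,1,0])@d
f0=ld("scene0.npz");a0=amber(f0)
if len(sys.argv)<2: print(a0)
else:
    from station import manip
    for i in range(int(sys.argv[1])):
        st=manip.read_state();a=amber(f:=manip.grab_frame("scene"));S=(a[3]-a0[3])/1000
        g=p0+d*S*1000
        print(round(st["t"],3),np.round(st["tcp_pos"],1),"area",a[0],a[1],"z",a[2][2],"s",round(S,4),"grip",g.round(1))
    np.savez("last.npz",**f)
E
python3 s.py; python3 s.py 1
```

```text
(np.int32(222), array([409.7, 189.8]), array([552.8, 397. , 140.4]), np.float64(-150.43111681557127))
3.0 [ 496.7 -114.6   99.2] area 332 [410.6 185.9] z 155.7 s 0.0002 grip [564.  246.8 172. ]
```

servo_tool(
  motion=[
    {"translation": [-1.9, -0.5, 0], "yaw": 0, "claw": -1},
    {"translation": [-1.9, -0.5, 0], "yaw": 0, "claw": -1},
    {"translation": [-2.0, -0.5, 0], "yaw": 0, "claw": -1},
    {"translation": [-2.0, -0.5, 0], "yaw": 0, "claw": -1},
    {"translation": [-0.1, 0, 0], "yaw": 0, "claw": -1},
  ],
)

```text
t: 3.55
tcp_pos: [420.9, -101.6, 101.0]
tcp_rot: [0.999, 0.038, 0.005, 0.001]
ft_force: [13.3, -1.6, -4.6]
gripper_width: 0.1
finger_force: 6.4
```

```bash
python3 s.py 1
python3 - <<'E'
from h import *
f=ld("last.npz");P=cloud(f)
m=((P>[370,-125,75])&(P<[412,-60,125])).all(-1);Q=P[m];print(len(Q),Q.min(0),Q.max(0),Q.mean(0))
E
```

```text
3.55 [ 420.9 -101.6  101. ] area 338 [398.6 186.9] z 155.6 s 0.0301 grip [566.2 217.  170.4]
11 [398.09605366 -88.50691047  86.62468853] [409.7206842  -82.18896366 102.16697846] [404.63140537 -85.9276583   96.5226076 ]
```

The 13 N reaction at the predicted end position means the lever is against its stop, so I move to above the track.

servo_tool(
  motion=[
    {"translation": [3.4, -0.7, -2.3], "yaw": 0, "claw": -1},
    {"translation": [3.4, -0.7, -2.3], "yaw": 0, "claw": 1},
    {"translation": [3.4, -0.7, -2.3], "yaw": 0, "claw": 1},
    {"translation": [3.4, -0.7, -2.3], "yaw": 0, "claw": 1},
    {"translation": [3.5, -0.7, -2.3], "yaw": 0, "claw": 1},
  ],
)

```text
t: 4.1
tcp_pos: [585.0, -52.4, 214.9]
tcp_rot: [0.999, 0.038, -0.001, 0.0]
ft_force: [0.2, -1.1, 0.2]
gripper_width: 58.2
finger_force: 0.0
```

```bash
python3 s.py 1; python3 -c "
from station import manip;print(manip.read_state()['gripper_width'])"
```

```text
4.1 [585.  -52.4 214.9] area 335 [359.7 191.1] z 152.0 s 0.1253 grip [573.3 122.  165.5]
65.24325008576173
```

servo_tool(
  motion=[
    {"translation": [0.1, -2.0, 0], "yaw": 0, "claw": 0.4},
    {"translation": [0, -2.0, 0], "yaw": 0, "claw": 0.4},
    {"translation": [0, -1.0, 0], "yaw": 0, "claw": 0.4},
  ],
)

```text
t: 4.45
tcp_pos: [581.0, -1.8, 213.6]
tcp_rot: [0.999, 0.038, -0.001, -0.0]
ft_force: [0.5, -0.7, -0.2]
gripper_width: 59.9
finger_force: 0.0
```

```bash
python3 s.py 1; python3 -c "
from station import manip;s=manip.read_state();print(s['gripper_width'],s['tcp_pos'],s['t'])"
```

```text
4.45 [581.   -1.8 213.6] area 323 [327.1 194.9] z 147.5 s 0.2047 grip [579.3  42.9 161.4]
59.528882241813086 [580.88479131  -0.91985569 213.73586928] 4.5
```

servo_tool(
  motion=[
    {"translation": [0, 0.4, 1.4], "yaw": 0, "claw": 0.4},
    {"translation": [0, 1.0, 2.8], "yaw": 0, "claw": 0.4},
    {"translation": [0, 1.9, 2.4], "yaw": 0, "claw": 0.4},
    {"translation": [0, 2.0, 0.1], "yaw": 0, "claw": 0.4},
  ],
)

```text
t: 4.9
tcp_pos: [582.4, -57.1, 142.6]
tcp_rot: [0.999, 0.038, -0.003, -0.0]
ft_force: [0.2, -0.2, 0.1]
gripper_width: 59.8
finger_force: 0.0
```

servo_tool(
  motion=[
    {"translation": [0, 2.0, 0.1], "yaw": 0, "claw": 0.4},
    {"translation": [0, 2.0, 0.1], "yaw": 0, "claw": 0.4},
    {"translation": [0, 1.7, 0.1], "yaw": 0, "claw": 0.4},
    {"translation": [0, 1.3, 0.1], "yaw": 0, "claw": 0.4},
    {"translation": [0, 0.9, 0], "yaw": 0, "claw": 0.4},
    {"translation": [0, 0.6, 0], "yaw": 0, "claw": 0.4},
    {"translation": [0, 0.3, 0], "yaw": 0, "claw": 0.4},
    {"translation": [0, 0.1, 0], "yaw": 0, "claw": 0.4},
    {"translation": [0, 0, 0], "yaw": 0, "claw": 0.4},
  ],
)

```text
t: 5.8
tcp_pos: [592.4, -144.1, 143.4]
tcp_rot: [0.999, 0.038, 0.0, -0.0]
ft_force: [0.0, -1.1, -1.1]
gripper_width: 59.9
finger_force: 0.3
```

```bash
python3 s.py 2
python3 - <<'E'
from h import *
f=ld("last.npz");c=f["img"][120:280,130:400]
cv2.imwrite("pics/c4.png",cv2.resize(cv2.convertScaleAbs(c,alpha=1.8),None,fx=2.8,fy=2.8,interpolation=cv2.INTER_CUBIC))
E
```

```text
5.8 [ 592.4 -144.1  143.4] area 324 [240.2 205. ] z 136.7 s 0.4156 grip [ 595.  -167.5  150.4]
5.85 [ 592.4 -144.   143.4] area 324 [240.2 204.8] z 137.3 s 0.4156 grip [ 595.  -167.5  150.4]
```

View pics/c4.png

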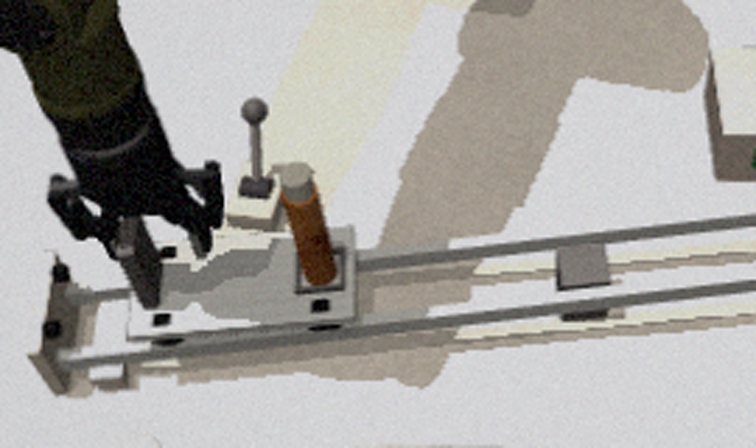

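The shuttle stands at s = 0.416 against the downhill finger, with the bottle upright in its seat (about crop (312,235)) and the lever leaning the other way. Now I hold for over two seconds.

servo_tool(
  motion=[
    {"translation": [0, 0, 0], "yaw": 0, "claw": 0.4},
    {"translation": [0, 0, 0], "yaw": 0, "claw": 0.4},
    {"translation": [0, 0, 0], "yaw": 0, "claw": 0.4},
    {"translation": [0, 0, 0], "yaw": 0, "claw": 0.4},
    {"translation": [0, 0, 0], "yaw": 0, "claw": 0.4},
    {"translation": [0, 0, 0], "yaw": 0, "claw": 0.4},
    {"translation": [0, 0, 0], "yaw": 0, "claw": 0.4},
    {"translation": [0, 0, 0], "yaw": 0, "claw": 0.4},
    {"translation": [0, 0, 0], "yaw": 0, "claw": 0.4},
    {"translation": [0, 0, 0], "yaw": 0, "claw": 0.4},
    {"translation": [0, 0, 0], "yaw": 0, "claw": 0.4},
    {"translation": [0, 0, 0], "yaw": 0, "claw": 0.4},
  ],
)

```text
t: 7.1
tcp_pos: [592.4, -144.6, 143.3]
tcp_rot: [0.999, 0.038, 0.0, 0.0]
ft_force: [1.0, -1.2, 1.8]
gripper_width: 59.6
finger_force: 0.3
```

servo_tool(
  motion=[
    {"translation": [0, 0, 0], "yaw": 0, "claw": 0.4},
    {"translation": [0, 0, 0], "yaw": 0, "claw": 0.4},
    {"translation": [0, 0, 0], "yaw": 0, "claw": 0.4},
    {"translation": [0, 0, 0], "yaw": 0, "claw": 0.4},
    {"translation": [0, 0, 0], "yaw": 0, "claw": 0.4},
    {"translation": [0, 0, 0], "yaw": 0, "claw": 0.4},
    {"translation": [0, 0, 0], "yaw": 0, "claw": 0.4},
    {"translation": [0, 0, 0], "yaw": 0, "claw": 0.4},
    {"translation": [0, 0, 0], "yaw": 0, "claw": 0.4},
    {"translation": [0, 0, 0], "yaw": 0, "claw": 0.4},
    {"translation": [0, 0, 0], "yaw": 0, "claw": 0.4},
    {"translation": [0, 0, 0], "yaw": 0, "claw": 0.4},
  ],
)

```text
t: 8.3
tcp_pos: [592.4, -144.5, 143.3]
tcp_rot: [0.999, 0.038, -0.0, 0.0]
ft_force: [0.6, -0.7, 0.6]
gripper_width: 59.8
finger_force: 0.3
```

```bash
python3 s.py 1
```

```text
8.3 [ 592.4 -144.5  143.3] area 326 [240.1 204.9] z 136.9 s 0.4159 grip [ 595.  -167.7  150.4]
```

servo_tool(
  motion=[
    {"translation": [0, 0.2, 0], "yaw": 0, "claw": 0.4},
    {"translation": [0, 0.4, 0], "yaw": 0, "claw": 0.4},
    {"translation": [0, 0.4, 0.1], "yaw": 0, "claw": 0.4},
    {"translation": [0, 0.4, 0], "yaw": 0, "claw": 0.4},
    {"translation": [0, 0.4, 0], "yaw": 0, "claw": 0.4},
    {"translation": [0, 0.4, 0.1], "yaw": 0, "claw": 0.4},
    {"translation": [0, 0.4, 0], "yaw": 0, "claw": 0.4},
    {"translation": [0, 0.4, 0], "yaw": 0, "claw": 0.4},
    {"translation": [0, 0.4, 0.1], "yaw": 0, "claw": 0.4},
    {"translation": [0, 0.4, 0], "yaw": 0, "claw": 0.4},
    {"translation": [0, 0.4, 0], "yaw": 0, "claw": 0.4},
    {"translation": [0, 0.4, 0], "yaw": 0, "claw": 0.4},
  ],
)

```text
t: 9.55
tcp_pos: [595.8, -190.7, 140.3]
tcp_rot: [0.999, 0.038, -0.0, -0.0]
ft_force: [0.6, 0.1, -0.3]
gripper_width: 59.7
finger_force: 0.2
```

servo_tool(
  motion=[
    {"translation": [0, 0.3, 0], "yaw": 0, "claw": 0.4},
    {"translation": [0, 0.2, 0], "yaw": 0, "claw": 0.4},
    {"translation": [0, 0.2, 0], "yaw": 0, "claw": 0.4},
    {"translation": [0, 0.2, 0], "yaw": 0, "claw": 0.4},
    {"translation": [0, 0.2, 0], "yaw": 0, "claw": 0.4},
    {"translation": [0, 0.2, 0], "yaw": 0, "claw": 0.4},
    {"translation": [0, 0.2, 0], "yaw": 0, "claw": 0.4},
    {"translation": [0, 0.2, 0], "yaw": 0, "claw": 0.4},
    {"translation": [0, 0.2, 0], "yaw": 0, "claw": 0.4},
    {"translation": [0, 0.2, 0], "yaw": 0, "claw": 0.4},
    {"translation": [0, 0.2, 0], "yaw": 0, "claw": 0.4},
    {"translation": [0, 0.2, 0], "yaw": 0, "claw": 0.4},
  ],
)

```text
t: 10.75
tcp_pos: [597.7, -215.4, 140.3]
tcp_rot: [0.999, 0.038, 0.0, -0.0]
ft_force: [1.4, -0.4, 0.1]
gripper_width: 59.8
finger_force: 0.0
```

```bash
python3 s.py 2
```

```text
10.75 [ 597.7 -215.4  140.3] area 325 [213.8 208. ] z 133.3 s 0.4801 grip [ 599.8 -231.7  147. ]
10.8 [ 597.8 -215.7  140.3] area 323 [213.5 207.9] z 134.1 s 0.4805 grip [ 599.8 -232.1  147. ]
```

The shuttle is on the buffers at 0.480 with finger force 0. I lift straight up and clear.

servo_tool(
  motion=[
    {"translation": [0, 0, -0.5], "yaw": 0, "claw": 0.4},
    {"translation": [0, 0, -1.5], "yaw": 0, "claw": 0.4},
    {"translation": [0, 0, -2.5], "yaw": 0, "claw": 0.4},
    {"translation": [0, 0, -3], "yaw": 0, "claw": 0.4},
    {"translation": [0, 0, -3], "yaw": 0, "claw": 0.4},
    {"translation": [0, 0, -3], "yaw": 0, "claw": 0.4},
    {"translation": [0, 2, -1.5], "yaw": 0, "claw": 0.4},
    {"translation": [0, 3, 0], "yaw": 0, "claw": 0.4},
    {"translation": [0, 3, 0], "yaw": 0, "claw": 0.4},
    {"translation": [0, 2, 0], "yaw": 0, "claw": 0.4},
    {"translation": [0, 0, 0], "yaw": 0, "claw": 0.4},
    {"translation": [0, 0, 0], "yaw": 0, "claw": 0.4},
  ],
)

```text
t: 12.05
tcp_pos: [605.1, -314.9, 290.3]
tcp_rot: [0.999, 0.037, -0.0, -0.0]
ft_force: [-0.3, 0.5, -0.3]
gripper_width: 59.4
finger_force: 0.0
```

```bash
python3 s.py 1
python3 - <<'E'
from h import *
f=ld("last.npz");c=f["img"][110:330,100:420]
cv2.imwrite("pics/c5.png",cv2.resize(cv2.convertScaleAbs(c,alpha=1.8),None,fx=2.4,fy=2.4,interpolation=cv2.INTER_CUBIC))
E
```

```text
12.05 [ 605.1 -314.9  290.3] area 283 [213.4 208.2] z 132.9 s 0.4811 grip [ 599.8 -232.8  147. ]
```

View pics/c5.png

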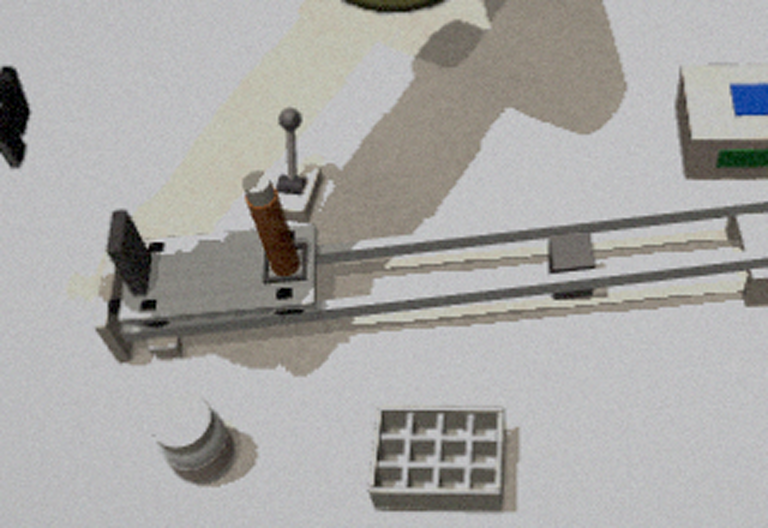

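The shuttle is against the buffers with the bottle upright in its seat (crop (275,235)). The lever is over, the jar and rack are untouched, and the hand is clear, so I hand the job in.

```bash
python3 -c "
from station import manip;print(manip.finish_job())"
```

```text
the job is handed in; nothing more can be done
None
```

The job is handed in at about 12 s: the lever was pushed to its stop, the shuttle was caught past the middle and stopped at 0.416 m for over two seconds, then eased onto the buffers; the bottle is still upright, the other things on the bench look untouched and the hand is clear.

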